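# Pop the blue cartridge and trap it in the chute

## Robot

A 7-joint arm with a two-finger parallel gripper is mounted at the origin on the work surface. World frame = base frame: x ahead of the robot, y to its left, z up, the work surface at z = 0. Lengths are in m, angles in degrees, forces in N, time in s.
With the tool pointing down it reaches from about 0.425 to 1.025 m from the base axis. Payload 9.4 kg.
Tool frame: the origin (TCP) lies at the very end of the fingers, on their centre line; the grasp point (between the pads) lies 19 mm behind it; z points along the fingers, y is the direction in which the jaws open and shut (so a half turn about z gives the same grasp; the last joint's range is limited). The gripper opens to 93 mm and grips with 3 to 60 N. Pads are 15 mm wide; open, the fingers measure 128 mm over their backs; the gripper's body (75 mm by 188 mm) begins 65 mm behind the grasp point.
Start: joints at [-79.337, 34.337, -0.143, 91.639, 0.103, 54.024, -4.572], TCP at [0.188, 0.7, 0.219] pointing down, gripper open.
Joint ranges: [-147.43, 147.43], [-19.82, 112.94], [-74.19, 73.91], [6.32, 146.72], [-59.91, 239.91], [6.04, 106.73], [-150.56, 150.56]. Speed limits (degrees/s): [127.2, 127.2, 172.46, 172.46, 180, 180, 180].

## Interface

Orientations are given as a 3x3 rotation matrix whose columns are the frame's x, y, z axes.
In Python, from cell import * gives the robot as it stands.
- The arm moves only by the tool step_arm, never from a script. Its argument "series" is a list that holds one entry, the list of rows, each a list of 7 numbers: the shift along the tool's x, y, z in cm, then the turn, a rotation vector about the tool's x, y, z in rad, then the finger opening in cm, from 0 to 9.3. In form: [[[dx, dy, dz, rx, ry, rz, fingers], ...]]. A call has 1 to 20 rows; each row shifts and turns the pose as measured when the row begins, along the tool's axes as they then stand; what a row does not reach is not made up. A row lasts 1/10 s, in which the tool goes at most 50 mm and 8.59 degrees, less where a joint would pass 70% of its speed; a pose out of reach is approached as far as the arm can. A call is refused whole if a number of a shift passes 5 or a number of a turn 0.15, either way. A call with a gripper value outside its range is refused whole. The fingers move at their own pace and stop on an object; "squeeze" is the grip in N (left out, the last holds). Time passes only in rows, so rows that do not move let the fingers close. It gives the time, the measured TCP pose, the force and the opening at its end, in the units of the state.
- get_obs(): the state, without advancing time (a new reading comes with each control period).
- read_camera(name): name is "scene" or "top"; returns a dict with "image" (400x640x3 uint8, blue, green, red), "vertical_fov" (degrees; the focal length in pixels is half the picture's height over the tangent of half this angle, whatever the lens; pixels are square), "cx", "cy" (the principal point, pixels), "rvec" (rotation vector, rad) and "tvec" (3), from world to camera coordinates, as OpenCV has them. Camera axes: x right, y down, z forward; pixel columns grow to the right and rows downward; lengths in m; the calibration is good to about 2 mm. A picture is of the moment at which its call begins. There is no depth.
- sign_off(): hands the job in, once; it reports no verdict.
Trained networks look in a picture, given as the dict that the camera call returned (one of the last four; its "shot" number tells which), for a name from the list of things; names that differ only in an ending like _2 or _b are one class to them, and where a whole thing is asked for, a point or a joint stands for the part that bears it (a point fixed in the world has none). Each returns a list of dicts, best first, with "score" (0 to 1); they miss things now and then, are a little off and sometimes report something else, mostly with a low value. They report only what shows in the picture. A call takes as long as a camera call. They do not tell look-alikes from the thing itself.
- spot_in(picture, thing): "box" ([left, top, right, bottom] in pixels, round what is visible of it).
- trace(picture, thing): "mask" (400x640 bool, what is visible of it) and "box" ([left, top, right, bottom] in pixels, round what is visible of it).
- spot_point(picture, thing): "uv" ([column, row] in pixels: a listed point, or the origin of a listed thing).
The state is a dict: "time_s": time; "joint_pos": joint angles; "dq": joint speeds; "joint_efforts": joint torques, N m; "tool_pos": TCP position; "eef_rot": TCP orientation; "ft_force": force on the tool from outside, world axes, zero at the start; "torque": the same for the moment, N m; "gripper_width": opening from 0.0 (shut) to 1.0 (fully open).
Only numpy, scipy, OpenCV 4.12 (cv2) and the standard library are available. Lean on these libraries where they do the work, as an engineer would, in place of code of your own. Each camera call takes 0.05 s, during which the arm holds its last target.

## Task

At the ejector that holds the blue cartridge with the yellow disc, push the shutter by its red tab fully aside. Then press the yellow pad down with one fingertip so that the cartridge pops out of its seat, and trap it in the chute with the other finger before it slides away to the open end; the cartridge is not to be lifted out. Finish while holding: the pad still pressed down and the cartridge at rest in the chute against the finger, ready for a colleague to take; leave the other ejector and everything else alone.

Things in the scene. Friction and masses are not known exactly. Their poses are not given: they have to be found in the camera images.
- ejector_blue: Grey spring ejector holding the blue cartridge, bolted down. Origin on the table under the upper end of its chute; x points level down the chute, y to the left looking down it, z up. Along x, in mm: yellow pad -38 to -6, seat with cartridge 5 to 33, steel chute 33 to 120, open at its low end over a black catch tray 125 to 191. All within 36 of y = 0, but the shutter's track runs out to y = +83.
- chute_blue (a point): Point on the chute floor, in its middle, 55 mm along the ejector's x, 72 mm above the table. The floor slopes down 27 degrees along x: its height is 100 - 0.51 x (mm). Side rails 10 mm high, 43 mm apart inside. Good place for the trapping finger: gripper straight down and in line with the chute, fingers' inner faces 65 to 80 mm apart, this finger's inner face at x = 56 to 75, so that the cartridge has room to slide out.
- seat_blue (a point): Middle of the top edge of the 7 mm lip at the front of the seat (33 mm along x, 83 mm high), which holds the cartridge back. A plate under the cartridge rises as the pad goes down, 1:1. With the pad 7 to 9 mm down the cartridge clears the lip and at once slides down the smooth chute, gone in half a second unless a finger already stands in the chute.
- pad_blue_top (a point): Centre of the top of the yellow press pad, 22 mm behind (-x of) the ejector's origin, 91 mm above the table when up. Pad 32 (along x) by 36 mm; moves straight down 12 mm on a spring (2 to 4 N at first, 5 to 8 N at the bottom); its top is 79 high when right down, 12 proud of the housing. With a fingertip on it, a finger equally low in the chute clears the chute floor by 7 to 17 mm. Shut off by the shutter at first.
- pad_blue (a joint): travel of that pad, 0 up to 0.012 m right down
- shutter_blue_tab (a point): Centre of the red push tab (26 along the chute, 8 across, 20 high, from 98 to 118 mm above the table) on the aluminium dust shutter, a 40 x 44 mm plate 94 to 98 high that covers the pad when closed. The tab stands in the middle of the plate, 22 mm behind the ejector's origin.
- shutter_blue (a joint): travel of that shutter, 0 closed (tab over the pad's centre) to 0.05 m fully open; it slides along the ejector's +y, takes about 1.5 N and stays where it is left
- cartridge_blue: Blue cartridge with a yellow disc on top and a yellow band, loose, 30 along the chute, 40 across, 30 mm high, 0.10 to 0.21 kg, smooth; origin at its centre. Seated it leans 27 degrees with the chute, centre at x = 22 of the ejector, 98 mm above the table; its upper front edge is at x = 43, up to x = 48 as it pops. Its own z axis is vertical while it is seated.
- ejector_black: The second, alike ejector, with the black cartridge; same frame. To be left alone.
- pad_black (a joint): travel of the second ejector's pad (as joint pad_blue)
- shutter_black_tab (a point): red tab of the second ejector's shutter (as above)
- cartridge_black: black cartridge with a grey disc and band, same size, seated in the second ejector; origin at its centre
- trowel: Bystander: loose margin trowel lying flat, 270 long; origin at the blade's heel on the table (sizes in mm).
- tape: Bystander: black tape measure, 60 x 38 x 60, origin under its centre (sizes in mm).
- jar: Bystander: clear jar with yellow cap, 44 dia x 70, origin under its centre (sizes in mm).
- driver: Bystander: blue-handled screwdriver lying flat, origin under it (sizes in mm).
- carton: Bystander: cardboard carton 90 x 70 x 50, origin under its centre (sizes in mm).
- float: Bystander: grey float with blue handle, 200 x 90 x 64, origin under its centre (sizes in mm).
- mug: Bystander: blue mug, 80 dia x 90, origin under its centre (sizes in mm).
There are look-alikes about, which are no part of the job. Of the things shaped like the cartridge_blue, the blue one is meant.

How it is judged:
By the outcome, as a careful person would: the job done as asked, in the order asked, and still so for the second after the job is handed in, while the arm keeps its last pose, push and grip.
It also fails if it takes over 35 s, if anything falls off the work surface, if the arm or the gripper's body presses on something with over 40 N, if the wrist force passes 120 N, or if a joint passes its speed limit or range.

## Working session

There is one attempt and no reset: what is moved stays moved. The work goes in short steps, Python scripts to look and compute and a tool call to move; the robot and the scene stay as the last step left them, time stands still between calls to the robot, and variables do not carry over. Pictures are saved under pics/ and viewed, and the job is handed in when it is done.

Besides the shell and the picture viewer there is one more tool, called as name([rows], argument=value, ...), one row to a line, values as JSON. step_arm: Moves the arm, as the interface text tells. Its arguments: {"type":"object","properties":{"series":{"type":"array","items":{"type":"array","items":{"type":"array","items":{"type":"number"}}}},"squeeze":{"type":"number"}},"required":["series"]}

```bash
mkdir -p pics; ls; cat > h.py <<'E'
from cell import *
import numpy as np, cv2
def cam(n):
    p=read_camera(n); return p
def K(p):
    f=200/np.tan(np.radians(p["vertical_fov"])/2)
    return np.array([[f,0,p["cx"]],[0,f,p["cy"]],[0,0,1]])
def RT(p):
    return cv2.Rodrigues(np.array(p["rvec"],float))[0],np.array(p["tvec"],float).reshape(3)
def proj(p,X):
    return cv2.projectPoints(np.array(X,float).reshape(-1,3),np.array(p["rvec"],float),np.array(p["tvec"],float),K(p),None)[0].reshape(-1,2)
def ray(p,uv):
    R,t=RT(p); d=R.T@np.linalg.inv(K(p))@np.array([uv[0],uv[1],1.]); return -R.T@t,d/np.linalg.norm(d)
def atz(p,uv,z):
    c,d=ray(p,uv); return c+d*(z-c[2])/d[2]
def tri(ps,uvs):
    A=np.zeros((3,3));b=np.zeros(3);rs=[]
    for p,u in zip(ps,uvs):
        c,d=ray(p,u);M=np.eye(3)-np.outer(d,d);A+=M;b+=M@c
    X=np.linalg.solve(A,b)
    return X,[float(np.linalg.norm(proj(p,X)[0]-u)) for p,u in zip(ps,uvs)]
E
python3 - <<'E'
from h import *
o=get_obs(); print({k:np.round(v,3).tolist() for k,v in o.items()})
for n in("scene","top"):
    p=cam(n); cv2.imwrite(f"pics/{n}0.png",p["image"]); print(n,RT(p),K(p)[0,0],p["cx"],p["cy"],p["shot"])
    for t in["ejector_blue","cartridge_blue"]:
        for r in spot_in(p,t): print(t,np.round(r["box"]),r["score"])
    for t in["chute_blue","seat_blue","pad_blue_top","shutter_blue_tab","cartridge_blue","ejector_blue","cartridge_black","shutter_black_tab"]:
        for r in spot_point(p,t): print(t,np.round(r["uv"],1),round(r["score"],2))
E
```

```text
pics
{'time_s': 0.0, 'joint_pos': [-79.335, 34.383, -0.146, 91.68, 0.104, 54.024, -4.574], 'dq': [0.079, -0.121, -0.085, -0.018, 0.048, -0.014, -0.029], 'joint_efforts': [0.0, -76.507, 1.497, -25.233, -0.052, 0.017, 0.0], 'tool_pos': [0.188, 0.7, 0.218], 'eef_rot': [[-0.966, 0.26, -0.0], [0.26, 0.966, -0.001], [-0.0, -0.002, -1.0]], 'ft_force': [0.516, 0.345, 0.164], 'torque': [0.027, 0.009, -0.016], 'gripper_width': 0.998}
scene (array([[ 0.80586503,  0.59195054,  0.01327064],
       [ 0.51697322, -0.69251301, -0.50315447],
       [-0.28865247,  0.41233516, -0.8640946 ]]), array([-0.40613491, -0.21527555,  1.72681876])) 500.71345467046694 313.2277404372812 197.4683786445732 1
ejector_blue [301.  94. 320. 115.] 0.55
cartridge_blue [236. 263. 251. 279.] 0.67
cartridge_blue [263. 299. 279. 317.] 0.59
cartridge_blue [279. 247. 297. 266.] 0.52
chute_blue [300.5 266. ] 0.91
seat_blue [292.7 261.5] 0.59
seat_blue [285.3 188.6] 0.19
pad_blue_top [276.2 249.1] 0.41
pad_blue_top [348.1 179.4] 0.15
shutter_blue_tab [275. 244.] 0.5
cartridge_blue [271.1 306.7] 0.77
cartridge_blue [288.9 257. ] 
[... 433 characters left out ...]
2 ])) 441.46476267674035 318.2177859413341 200.45225030370705 2
ejector_blue [368. 120. 413. 201.] 0.79
ejector_blue [460. 120. 499. 160.] 0.34
cartridge_blue [427. 162. 447. 172.] 0.7
cartridge_blue [389. 163. 406. 176.] 0.63
cartridge_blue [418. 205. 438. 222.] 0.5
chute_blue [393.4 163.1] 0.61
seat_blue [397.2 170.3] 0.68
shutter_blue_tab [399.3 184.5] 0.57
cartridge_blue [397.2 169.5] 0.72
cartridge_blue [437.6 170.1] 0.59
cartridge_blue [428.8 213.4] 0.51
cartridge_blue [395.5 188.7] 0.48
ejector_blue [392.5 183.7] 0.72
ejector_blue [476.3 204.8] 0.7
ejector_blue [397.1 169.8] 0.59
cartridge_black [257.  182.6] 0.74
cartridge_black [188.2 145.5] 0.59
shutter_black_tab [259.5 194.2] 0.53
```

```bash
python3 - <<'E'
import cv2
a=cv2.imread("pics/scene0.png");b=cv2.imread("pics/top0.png")
cv2.imwrite("pics/s0c.png",cv2.resize(a[220:330,220:370],None,fx=5,fy=5,interpolation=cv2.INTER_CUBIC))
cv2.imwrite("pics/t0c.png",cv2.resize(b[110:230,340:500],None,fx=5,fy=5,interpolation=cv2.INTER_CUBIC))
E
```

```text
(no output)
```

View pics/scene0.png

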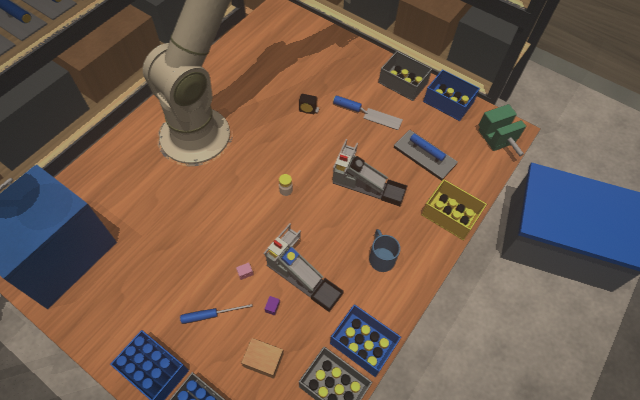

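View pics/top0.png

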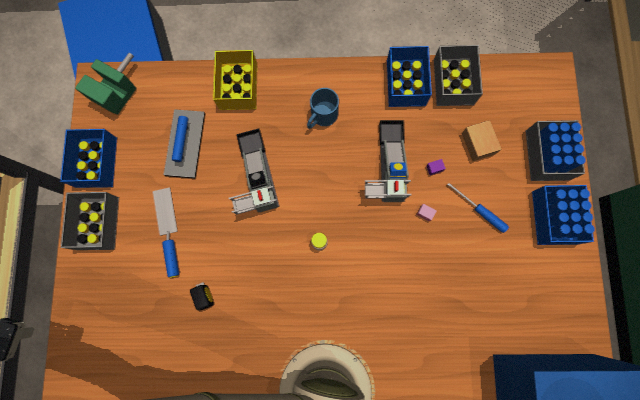

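```bash
sleep 0
```

```text
(no output)
```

View crops.

The blue ejector is at scene (290,257) / top (397,170). The black one is at scene (350,180) / top (257,180). The look-alikes are the pink block (scene 243,270 / top 428,213) and the purple block (272,306 / 436,167). The choice is the blue one with the yellow disc; I'll check it in the crops.

View pics/s0c.png

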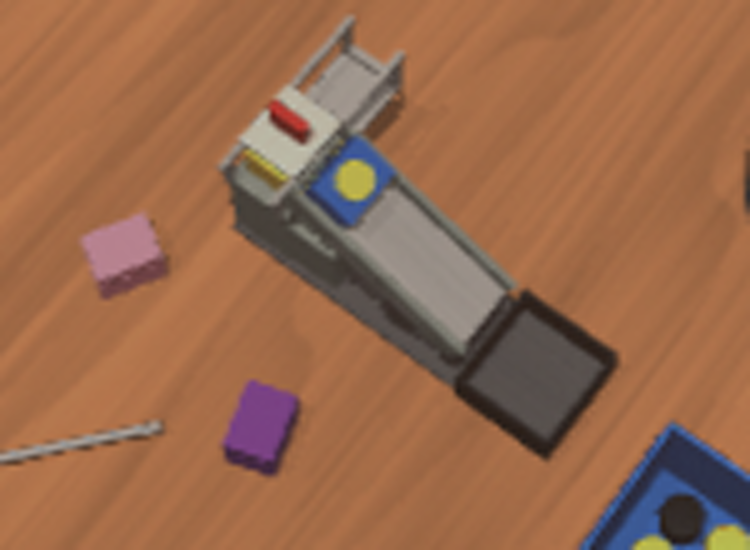

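View pics/t0c.png

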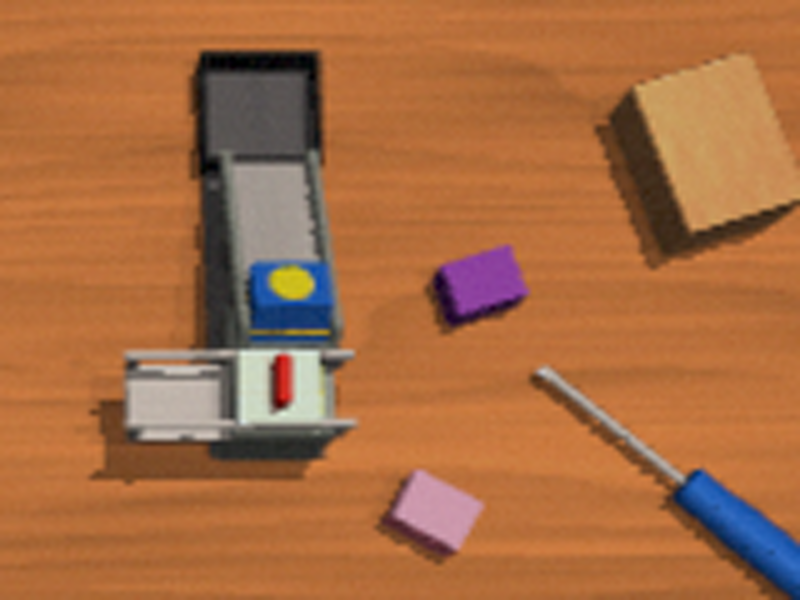

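```bash
python3 - <<'E'
from h import *
from scipy.optimize import least_squares
ps={n:cam(n) for n in("scene","top")}
roi={"scene":(220,220,370,330),"top":(340,110,420,230)}
pts=[]
for n,p in ps.items():
    x0,y0,x1,y1=roi[n]; im=p["image"].astype(int); 
    m=np.zeros((400,640),bool); m[y0:y1,x0:x1]=1
    B,G,R=im[...,0],im[...,1],im[...,2]
    red=m&(R>130)&(G<70)&(B<70); yel=m&(R>150)&(G>140)&(B<90)
    for nm,k in(("red",red),("yel",yel)):
        nn,l,s,c=cv2.connectedComponentsWithStats(k.astype(np.uint8)); 
        print(n,nm,[(s[i][4],c[i].round(1).tolist(),s[i][:4].tolist()) for i in range(1,nn) if s[i][4]>5])
    C,_=ray(p,(0,0)); print("cam",C.round(3))
E
```

```text
scene red [(np.int32(16), [276.9, 242.9], [274, 241, 7, 5])]
scene yel [(np.int32(9), [272.6, 252.2], [269, 250, 8, 6]), (np.int32(41), [290.5, 255.5], [287, 252, 7, 8]), (np.int32(30), [365.3, 327.5], [362, 325, 8, 5]), (np.int32(12), [350.0, 328.6], [347, 328, 7, 2])]
cam [ 0.937 -0.621  1.389]
top red [(np.int32(21), [396.3, 185.0], [395, 181, 3, 10])]
top yel [(np.int32(41), [397.8, 166.2], [394, 163, 8, 7])]
cam [ 0.265 -0.019  1.225]
```

```bash
python3 - <<'E'
from h import *
from scipy.optimize import least_squares
ps={n:cam(n) for n in("scene","top")}
print("tri tab",tri([ps["scene"],ps["top"]],[[277.2,243.0],[396.3,185.0]]))
print("tri disc",tri([ps["scene"],ps["top"]],[[290.5,255.5],[397.8,166.2]]))
s=lambda x,y:(220+x/5-.4,220+y/5-.4); t=lambda x,y:(340+x/5-.4,110+y/5-.4)
# pts: name,cam,uv,local
L=[("tab","scene",(277.2,243.0),(-22,0,110)),("tab","top",(396.3,185.0),(-22,0,110)),
("disc","scene",(290.5,255.5),(28.8,0,111.5)),("disc","top",(397.8,166.2),(28.8,0,111.5)),
("tFR","scene",s(548,455),None),("tFL","scene",s(617,358),None),("tFL","top",t(200,55),None),("tFR","top",t(320,55),None),
("chute","scene",(300.5,266),(55,0,72)),("seat","scene",(292.7,261.5),(33,0,83)),("chute","top",(393.4,163.1),(55,0,72)),("seat","top",(397.2,170.3),(33,0,83))]
def loc(n,l,h): 
    return {"tFR":(191,-36,h),"tFL":(191,36,h)}[n] if l is None else l
def res(q,out=False):
    c,sn=np.cos(q[2]),np.sin(q[2]); r=[]
    for n,k,uv,l in L:
        a=np.array(loc(n,l,q[3]*1e3))/1e3
        X=[q[0]+c*a[0]-sn*a[1],q[1]+sn*a[0]+c*a[1],a[2]]
        w=.3 if n in("chute","seat") else 1
        r.append((proj(ps[k],X)[0]-uv)*w)
    return np.array(r) if out else np.ravel(r)
g=least_squares(res,[.55,-.2,0,.02],loss="soft_l1",x_scale=[.01,.01,.05,.01])
print(g.x[:2].round(4),np.degrees(g.x[2]).round(2),g.x[3]); 
for l,r in zip(L,res(g.x,True)): print(l[0],l[1],r.round(2))
E
```

```text
tri tab (array([ 0.51900867, -0.19157561,  0.1169355 ]), [0.2856233038912789, 0.3116348335899281])
tri disc (array([ 0.57028005, -0.19804778,  0.11218723]), [0.18202434476002816, 0.19405858366389825])
[ 0.5412 -0.1947] -1.79 0.01891361948436035
tab scene [-0.09  1.66]
tab top [0.79 0.73]
disc scene [ 0.63 -0.66]
disc top [-0.83  0.33]
tFR scene [-0.59  0.08]
tFL scene [0.84 0.16]
tFL top [-0.57 -0.19]
tFR top [0.6  0.12]
chute scene [-0.55 -0.05]
seat scene [-0.05 -0.51]
chute top [ 0.39 -0.62]
seat top [-0.55 -0.73]
```

```bash
cat > ov.py <<'E'
from h import *
def pose(q,a):
    a=np.array(a,float).reshape(-1,3)/1e3; c,s=np.cos(q[2]),np.sin(q[2])
    return np.c_[q[0]+c*a[:,0]-s*a[:,1],q[1]+s*a[:,0]+c*a[:,1],a[:,2]]
def overlay(p,q,roi,f,fn,hz=19):
    x0,y0,x1,y1=roi; im=cv2.resize(p["image"][y0:y1,x0:x1],None,fx=f,fy=f,interpolation=cv2.INTER_CUBIC)
    fl=lambda x:100-.51*x
    S=[([(125,-36,hz),(191,-36,hz),(191,36,hz),(125,36,hz)],(0,255,0)),
       ([(-42,-22,98),(-2,-22,98),(-2,22,98),(-42,22,98)],(255,255,0)),
       ([(33,-21.5,fl(33)+10),(120,-21.5,fl(120)+10),(120,21.5,fl(120)+10),(33,21.5,fl(33)+10)],(255,0,255)),
       ([(-35,-4,118),(-9,-4,118),(-9,4,118),(-35,4,118)],(0,255,255))]
    for a,c in S:
        uv=(proj(p,pose(q,a))-[x0,y0]+.5)*f
        cv2.polylines(im,[np.int32(uv*8)],True,c,1,cv2.LINE_AA,3)
    cv2.imwrite(fn,im)
E
python3 - <<'E'
from ov import *
for n,roi in(("scene",(255,215,355,320)),("top",(355,110,425,205))):
    p=cam(n)
    ims=[]
    for d in(-1.8,-5):
        th=np.radians(d); c,s=np.cos(th),np.sin(th)
        # keep pivot at local (60,0)
        b=np.array([.5412,-.1947])+.06*np.array([np.cos(np.radians(-1.79)),np.sin(np.radians(-1.79))])
        q=[b[0]-.06*c,b[1]-.06*s,th]
        overlay(p,q,roi,5,"/tmp/a.png"); ims.append(cv2.imread("/tmp/a.png"))
    im=np.hstack(ims); 
    k=min(1,800/im.shape[1]); cv2.imwrite(f"pics/ov_{n}.png",cv2.resize(im,None,fx=k,fy=k,interpolation=cv2.INTER_AREA))
E
```

```text
(no output)
```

View pics/ov_scene.png

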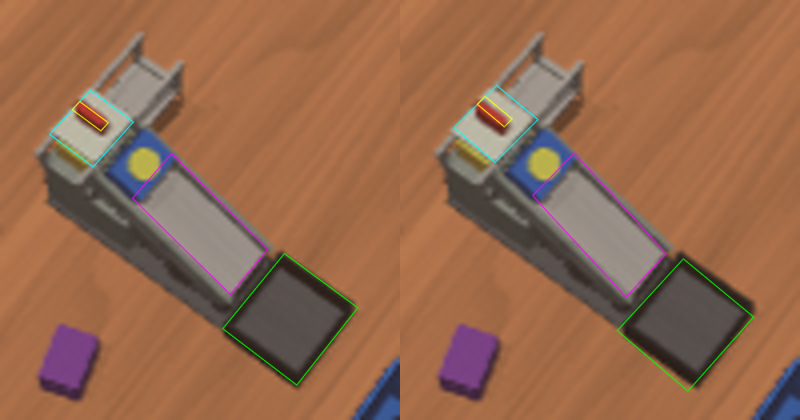

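View pics/ov_top.png

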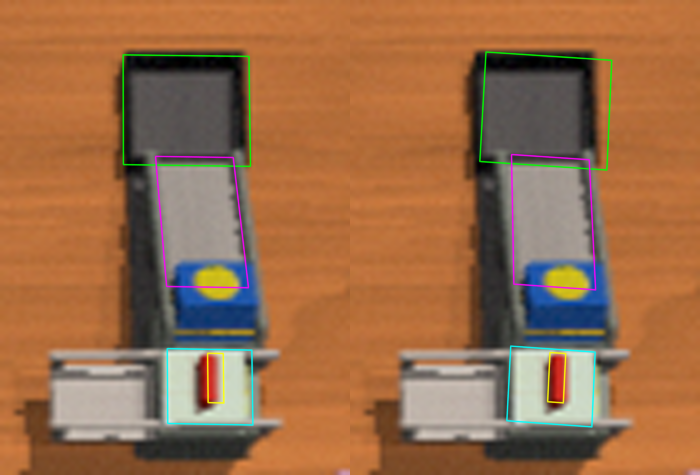

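The crops confirm the blue cartridge with the yellow disc in the right ejector. Its origin is about (0.541, -0.194) and its yaw about -1.8°. First I'll carry the arm round to that side.

step_arm([
  [[-2.9,-2.2,0,0,0,0,0],[-2.9,-2.2,0,0,0,0,0],[-2.9,-2.2,0,0,0,0,0],[-2.9,-2.2,0,0,0,0,0],[-2.9,-2.2,0,0,0,0,0],[-2.9,-2.2,0,0,0,0,0],[-2.9,-2.2,0,0,0,0,0],[-2.9,-2.2,0,0,0,0,0],[-2.9,-2.2,0,0,0,0,0],[-2.9,-2.2,0,0,0,0,0],[-2.9,-2.2,0,0,0,0,0],[-2.9,-2.2,0,0,0,0,0],[-2.9,-2.2,0,0,0,0,0],[-2.9,-2.2,0,0,0,0,0]],
], squeeze=10)

```text
time_s: 2.8
tool_pos: [0.5086, 0.2892, 0.2179]
eef_rot: [[-0.968, 0.249, 0.001], [0.249, 0.968, 0.006], [0.001, 0.006, -1.0]]
ft_force: [0.6, 0.3, -0.3]
gripper_width: 0.006
```

step_arm([
  [[-0.98,-3.54,0,0,0,0,0],[-0.98,-3.54,0,0,0,0,0],[-0.98,-3.54,0,0,0,0,0],[-0.98,-3.54,0,0,0,0,0],[-0.98,-3.54,0,0,0,0,0],[-0.98,-3.54,0,0,0,0,0],[-0.98,-3.54,0,0,0,0,0],[-0.98,-3.54,0,0,0,0,0],[-0.98,-3.54,0,0,0,0,0],[-0.98,-3.54,0,0,0,0,0],[-0.98,-3.54,0,0,0,0,0],[-0.98,-3.54,0,0,0,0,0],[-0.98,-3.54,0,0,0,0,0],[-0.98,-3.54,0,0,0,0,0],[0,0,0,0,0,0.14,0],[0,0,0,0,0,0.14,0],[0,0,0,0,0,0.14,0],[0,0,0,0,0,0.14,0],[0,0,0,0,0,0.14,0],[0,0,0,0,0,0.14,0]],
])

```text
time_s: 4.8
tool_pos: [0.5195, -0.2557, 0.2179]
eef_rot: [[-0.422, 0.907, 0.013], [0.907, 0.422, 0.004], [-0.002, 0.013, -1.0]]
ft_force: [-0.5, 0.9, 0.2]
gripper_width: 0.002
```

step_arm([
  [[0,0,0,0,0,0.13,0],[0,0,0,0,0,0.13,0],[0,0,0,0,0,0.13,0],[0,0,0,0,0,0.12,0],[0,0,0,0,0,0,0]],
])

```text
time_s: 5.3
tool_pos: [0.5202, -0.2554, 0.2187]
eef_rot: [[0.098, 0.995, 0.015], [0.995, -0.098, 0.003], [0.005, 0.014, -1.0]]
ft_force: [-0.2, 0.5, 0.5]
gripper_width: 0.008
```

```bash
python3 - <<'E'
from h import *
o=get_obs(); print(o["tool_pos"],o["eef_rot"],o["ft_force"],o["time_s"],o["joint_pos"])
print(np.degrees(np.arctan2(o["eef_rot"][1][1],o["eef_rot"][0][1])))
q=[.5412,-.1937,np.radians(-1.8)];c,s=np.cos(q[2]),np.sin(q[2])
R=np.array(o["eef_rot"]);
T=np.array([q[0]-c*.022+s*.026,q[1]-s*.022-c*.026,.106]); print(T, "tool cm",100*R.T@(T-o["tool_pos"]))
p=cam("top"); a=p["image"][110:230,340:500]; cv2.imwrite("pics/t1.png",cv2.resize(a,None,fx=5,fy=5,interpolation=cv2.INTER_CUBIC))
p=cam("scene"); a=p["image"][190:320,220:380]; cv2.imwrite("pics/s1.png",cv2.resize(a,None,fx=5,fy=4.6,interpolation=cv2.INTER_CUBIC))
E
```

```text
[ 0.52017728 -0.25538529  0.2186528 ] [[ 0.09811408  0.99506793  0.01460994]
 [ 0.99516374 -0.09817277  0.00335367]
 [ 0.00477142  0.01421024 -0.99988764]] [-0.17261268  0.51258268  0.53467173] 5.3 [  2.32190336  25.82730272  26.44549133 112.75937674 -16.89561295
  44.39527482  32.91820127]
-5.634530872379424
[ 0.51839418 -0.21899613  0.106     ] tool cm [ 3.55007019 -0.69475593 11.27361331]
```

View pics/t1.png

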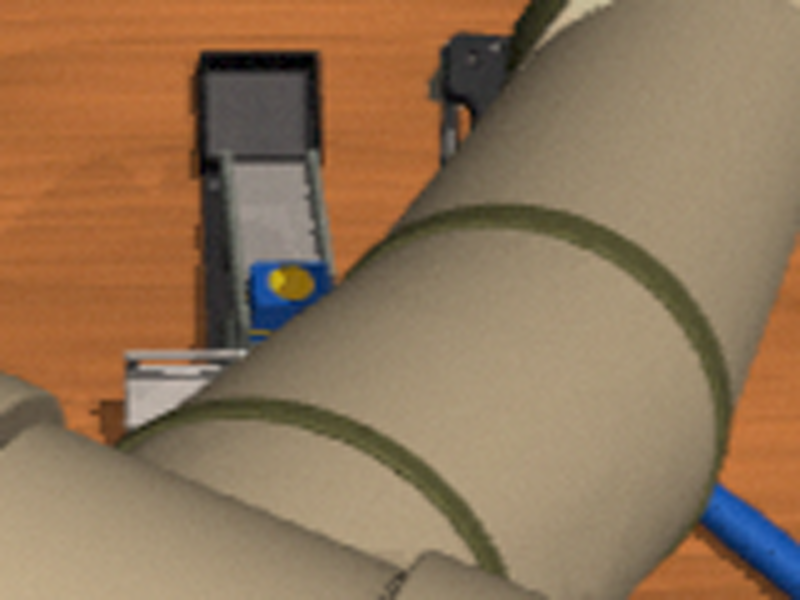

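View pics/s1.png

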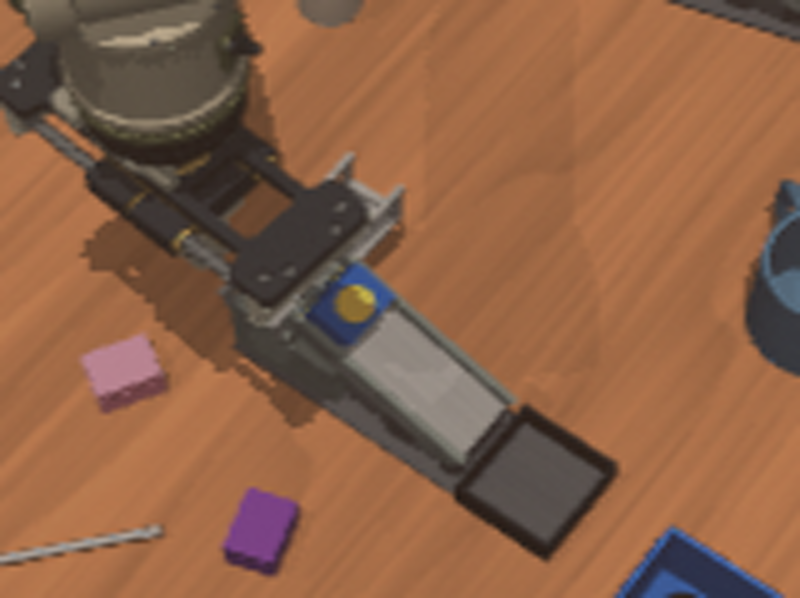

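step_arm([
  [[0,0,0,0.014,-0.005,-0.067,0],[0,0,0,0,0,0,0],[2.5,0,3,0,0,0,0],[0,0,3,0,0,0,0],[0,0,0,0,0,0,0],[0,0,0,0,0,0,0]],
])

```text
time_s: 6.0
tool_pos: [0.5216, -0.2312, 0.1592]
eef_rot: [[0.018, 1.0, 0.005], [1.0, -0.018, -0.001], [-0.001, 0.005, -1.0]]
ft_force: [-0.2, 0.6, 0.8]
gripper_width: 0.006
```

```bash
cat > st.py <<'E'
from h import *
import sys
def st(l):
    o=get_obs(); R=np.array(o["eef_rot"]); P=np.array(o["tool_pos"])
    q=[.5412,-.1937,np.radians(-1.8)];c,s=np.cos(q[2]),np.sin(q[2]); E=np.array([[c,-s,0],[s,c,0],[0,0,1]])
    print("t",o["time_s"],"local mm",(1e3*E.T@(P-[q[0],q[1],0])).round(1),"F",np.round(o["ft_force"],1),"w",round(o["gripper_width"]*93,1))
    W=np.c_[E[:,1],E[:,0],[0,0,-1]]
    print("rot",cv2.Rodrigues(R.T@W)[0].ravel().round(4))
    T=E@(np.array(l)/1e3)+[q[0],q[1],0]; print("shift cm",(100*R.T@(T-P)).round(2))
if __name__=="__main__": st([float(v) for v in sys.argv[1:4]])
E
python3 st.py -22 -26 106
```

```text
t 6.0 local mm [-18.4 -38.1 159.2] F [-0.2  0.6  0.8] w 0.6
rot [0.0051 0.001  0.0135]
shift cm [ 1.22 -0.37  5.32]
```

step_arm([
  [[0.4,-0.3,2.7,0.005,0,0.013,0],[0.2,0,2.5,0,0,0,0],[0,0,0,0,0,0,0],[0,0,0,0,0,0,0]],
])

```text
time_s: 6.4
tool_pos: [0.5217, -0.2282, 0.1118]
eef_rot: [[0.033, 0.999, 0.008], [0.999, -0.033, -0.003], [-0.003, 0.008, -1.0]]
ft_force: [0.6, -0.4, 0.8]
gripper_width: 0.005
```

```bash
python3 st.py -22 -26 106; python3 - <<'E'
from h import *
p=cam("scene"); a=p["image"][210:300,230:330]; cv2.imwrite("pics/s2.png",cv2.resize(a,None,fx=6,fy=6,interpolation=cv2.INTER_CUBIC))
E
```

```text
t 6.4 local mm [-18.4 -35.1 111.8] F [ 0.6 -0.4  0.8] w 0.5
rot [ 0.0077  0.003  -0.002 ]
shift cm [ 0.92 -0.37  0.58]
```

View pics/s2.png

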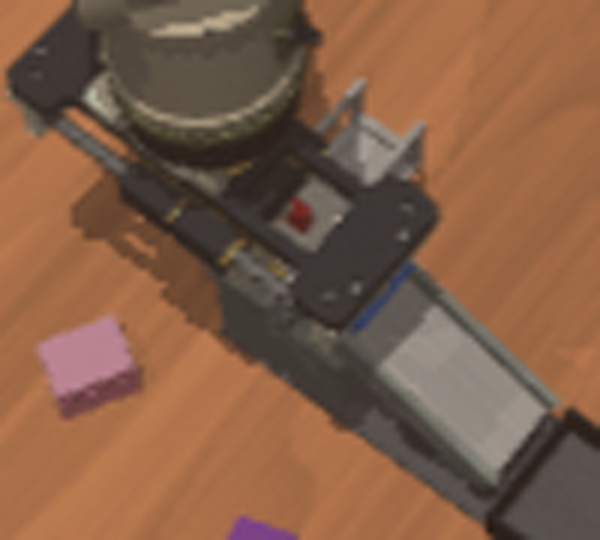

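step_arm([
  [[0.3,-0.3,0.5,0.007,0.003,0,0],[0.5,0,0,0,0,0,0],[0.8,0,0,0,0,0,0],[0.8,0,0,0,0,0,0],[0.8,0,0,0,0,0,0],[0,0,0,0,0,0,0]],
])

```text
time_s: 7.05
tool_pos: [0.5212, -0.1942, 0.1104]
eef_rot: [[0.033, 0.999, 0.005], [0.999, -0.033, -0.001], [-0.001, 0.006, -1.0]]
ft_force: [0.1, -0.5, 0.1]
gripper_width: 0.005
```

```bash
python3 st.py -22 38 106
```

```text
t 7.05 local mm [-19.9  -1.1 110.4] F [ 0.1 -0.5  0.1] w 0.5
rot [ 0.0055  0.001  -0.0019]
shift cm [ 3.91 -0.22  0.43]
```

step_arm([
  [[0.8,0,0.4,0.005,0,0,0],[0.8,-0.1,0.3,0,0,0,0],[0.8,-0.1,0.1,0,0,0,0],[0,0,0,0,0,0,0]],
])

```text
time_s: 7.45
tool_pos: [0.5207, -0.1683, 0.1019]
eef_rot: [[0.033, 0.999, 0.001], [0.999, -0.033, -0.002], [-0.002, 0.001, -1.0]]
ft_force: [-0.4, -0.1, 0.5]
gripper_width: 0.007
```

```bash
python3 st.py -22 38 106; python3 - <<'E'
from h import *
p=cam("scene"); a=p["image"][210:300,230:330]; cv2.imwrite("pics/s3.png",cv2.resize(a,None,fx=6,fy=6,interpolation=cv2.INTER_CUBIC))
E
```

```text
t 7.45 local mm [-21.3  24.8 101.9] F [-0.4 -0.1  0.5] w 0.6
rot [ 0.0014  0.002  -0.0016]
shift cm [ 1.32 -0.08 -0.42]
```

View pics/s3.png

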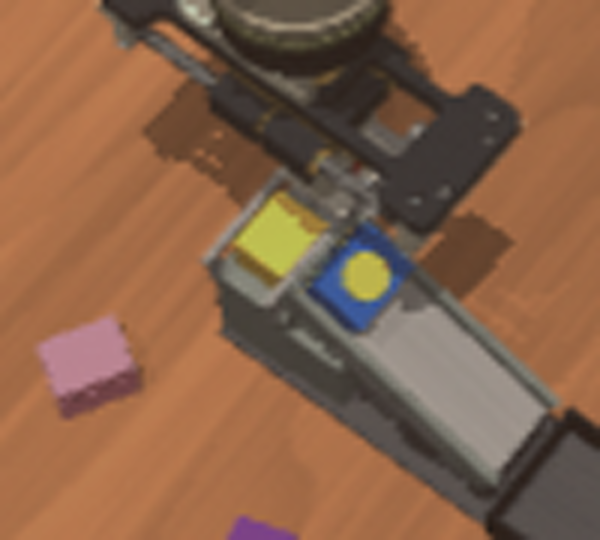

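step_arm([
  [[0.7,0,-0.2,0,0,0,0],[0.6,0,0,0,0,0,0],[0.4,0,0,0,0,0,0],[0,0,0,0,0,0,0]],
])

```text
time_s: 7.9
tool_pos: [0.5206, -0.1614, 0.1044]
eef_rot: [[0.042, 0.999, 0.004], [0.999, -0.041, -0.016], [-0.016, 0.005, -1.0]]
ft_force: [-0.2, 0.3, 0.1]
gripper_width: 0.005
```

```bash
python3 st.py -22 38 106
```

```text
t 7.9 local mm [-21.6  31.6 104.4] F [-0.2  0.3  0.1] w 0.5
rot [ 0.005   0.0157 -0.0101]
shift cm [ 0.64 -0.04 -0.17]
```

step_arm([
  [[0.4,0,0,0.005,0.015,-0.01,0],[0.4,0,0,0,0,0,0]],
])

```text
time_s: 8.1
tool_pos: [0.5206, -0.1599, 0.1047]
eef_rot: [[0.035, 0.999, 0.002], [0.999, -0.035, -0.009], [-0.009, 0.002, -1.0]]
ft_force: [-2.1, -19.4, -7.5]
gripper_width: 0.003
```

```bash
python3 st.py -22 38 106; python3 - <<'E'
from h import *
print(get_obs()["joint_pos"])
p=cam("scene"); a=p["image"][210:300,230:330]; cv2.imwrite("pics/s4.png",cv2.resize(a,None,fx=6,fy=6,interpolation=cv2.INTER_CUBIC))
E
```

```text
t 8.1 local mm [-21.6  33.1 104.7] F [ -2.1 -19.4  -7.5] w 0.2
rot [ 0.0024  0.0086 -0.0039]
shift cm [ 0.49 -0.04 -0.14]
[ -3.25993764  32.88713429  20.53576262 122.11884019 -22.6528993
  28.31999551  32.30347933]
```

View pics/s4.png

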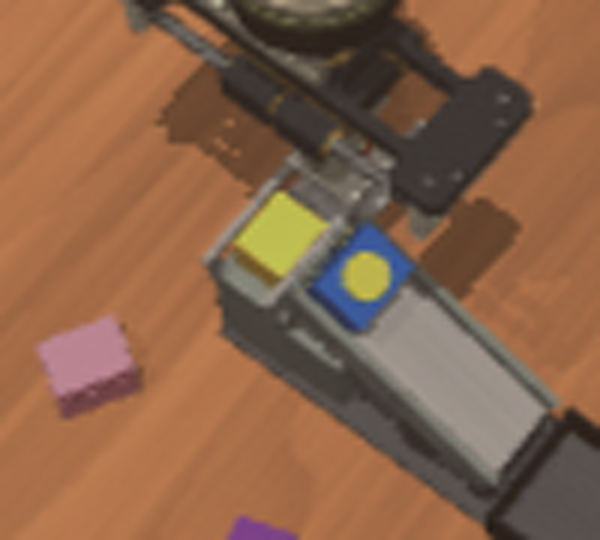

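step_arm([
  [[-0.6,0,0,0,0,0,0],[-0.4,0,-3,0,0,0,0],[-1,2,-3,0,0,0,7.2],[0,2,-2,0,0,0,7.2],[0,0,0,0,0,0,7.2]],
])

```text
time_s: 8.65
tool_pos: [0.5592, -0.1792, 0.1871]
eef_rot: [[0.035, 0.999, -0.003], [0.999, -0.035, -0.004], [-0.004, -0.003, -1.0]]
ft_force: [0.0, -0.0, 0.3]
gripper_width: 0.216
```

```bash
python3 st.py 24 0 130; python3 - <<'E'
from h import *
p=cam("scene"); a=p["image"][210:300,230:330]; cv2.imwrite("pics/s5.png",cv2.resize(a,None,fx=6,fy=6,interpolation=cv2.INTER_CUBIC))
E
```

```text
t 8.65 local mm [ 17.6  15.1 187.1] F [ 0.  -0.   0.3] w 20.1
rot [-0.0025  0.0045 -0.0037]
shift cm [-1.48  0.66  5.71]
```

View pics/s5.png

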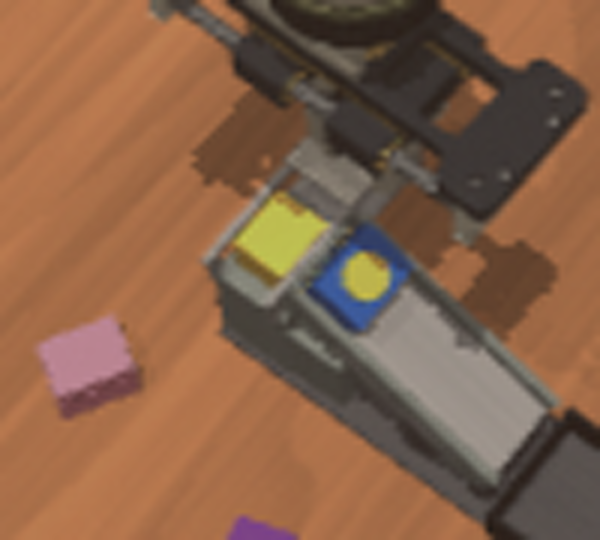

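step_arm([
  [[-1,0.5,0,0,0.004,0,7.2],[-0.5,0.2,0,0,0,0,7.2],[0,0,0,0,0,0,7.2],[0,0,0,0,0,0,7.2]],
])

```text
time_s: 9.1
tool_pos: [0.5603, -0.1943, 0.1826]
eef_rot: [[0.036, 0.999, -0.011], [0.999, -0.036, 0.003], [0.003, -0.011, -1.0]]
ft_force: [0.1, -0.1, -0.4]
gripper_width: 0.599
```

```bash
python3 st.py 24 0 100; python3 - <<'E'
from h import *
p=cam("scene"); a=p["image"][205:295,230:330]; cv2.imwrite("pics/s6.png",cv2.resize(a,None,fx=6,fy=6,interpolation=cv2.INTER_CUBIC))
q=[.5412,-.1937,np.radians(-1.8)];c,s=np.cos(q[2]),np.sin(q[2]); E=np.array([[c,-s,0],[s,c,0],[0,0,1]])
loc=lambda X:(1e3*E.T@(X-[q[0],q[1],0])).round(1)
print("pad by hand",loc(atz(p,(276.4,248.6),.091)))
for t in("pad_blue_top","shutter_blue_tab","chute_blue","seat_blue"):
    for r in spot_point(p,t)[:2]: print(t,np.round(r["uv"],1),round(r["score"],2),loc(atz(p,r["uv"],{"p":.091,"s":.108,"c":.072}[t[0]] if t[1]!="e" else .083)))
E
```

```text
t 9.1 local mm [1.920e+01 1.000e-01 1.826e+02] F [ 0.1 -0.1 -0.4] w 55.7
rot [-0.0112 -0.0031 -0.0042]
shift cm [-0.03  0.58  8.26]
pad by hand [-22.1  -5.4  91. ]
pad_blue_top [277.9 246.9] 0.52 [-22.2   1.2  91. ]
shutter_blue_tab [285.1 231.9] 0.43 [-30.6  44.2 108. ]
chute_blue [298.9 267.1] 0.82 [57.9 -3.6 72. ]
seat_blue [291.9 262.2] 0.8 [36.2 -7.8 83. ]
seat_blue [347.6 180.1] 0.71 [ -2.  309.8  83. ]
```

View pics/s6.png

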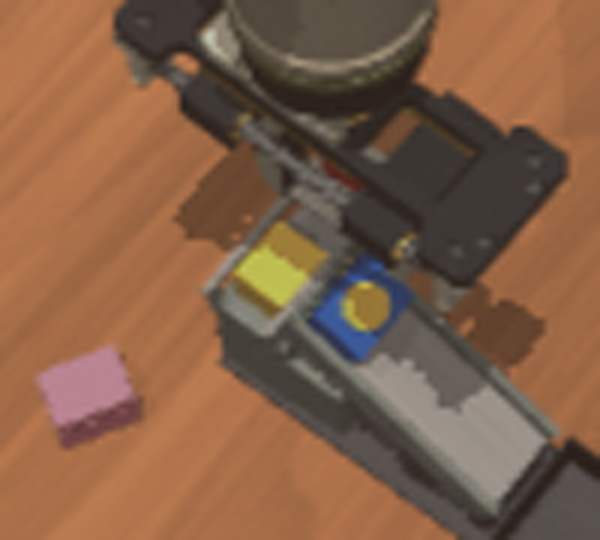

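step_arm([
  [[-0.1,0.4,2,-0.011,-0.003,-0.004,7.2],[-0.1,0.2,2.5,0,0,0,7.2],[0,0,2.5,0,0,0,7.2],[0,0,0,0,0,0,7.2],[0,0,0,0,0,0,7.2]],
])

```text
time_s: 9.85
tool_pos: [0.5684, -0.1954, 0.1128]
eef_rot: [[0.029, 1.0, 0.004], [1.0, -0.029, -0.001], [-0.0, 0.004, -1.0]]
ft_force: [-0.3, -0.6, 0.8]
gripper_width: 0.776
```

```bash
python3 st.py 24 -2 100; cat > look.py <<'E'
from ov import *
import sys
n=sys.argv[1]
p=cam("scene"); roi=(245,215,345,295)
x0,y0,x1,y1=roi; f=8
im=cv2.resize(p["image"][y0:y1,x0:x1],None,fx=f,fy=f,interpolation=cv2.INTER_CUBIC); cv2.imwrite(f"pics/{n}a.png",im)
q=[.5412,-.1937,np.radians(-1.8)]
o=get_obs();P=np.array(o["tool_pos"]);R=np.array(o["eef_rot"]);w=o["gripper_width"]*.093/2
for sg in(-1,1):
    for a in(w,w+.0175):
        pts=[P+R@[dx,sg*a,dz] for dx,dz in((-.0075,0),(.0075,0),(.0075,-.03),(-.0075,-.03))]
        uv=(proj(p,pts)-[x0,y0]+.5)*f; cv2.polylines(im,[np.int32(uv)],True,(0,255,0),1,cv2.LINE_AA)
for y,c in((0,(255,0,255)),(-5,(255,255,0))):
    for a in([(-38,y-18,91),(-6,y-18,91),(-6,y+18,91),(-38,y+18,91)],[(40,y-21.5,89.6),(120,y-21.5,48.8),(120,y+21.5,48.8),(40,y+21.5,89.6)]):
        uv=(proj(p,pose(q,a))-[x0,y0]+.5)*f; cv2.polylines(im,[np.int32(uv)],True,c,1,cv2.LINE_AA)
cv2.imwrite(f"pics/{n}b.png",im)
E
python3 look.py l1
```

```text
t 9.85 local mm [ 27.2  -0.8 112.8] F [-0.3 -0.6  0.8] w 72.1
rot [0.0045 0.0004 0.0024]
shift cm [-0.12 -0.33  1.28]
```

View pics/l1a.png

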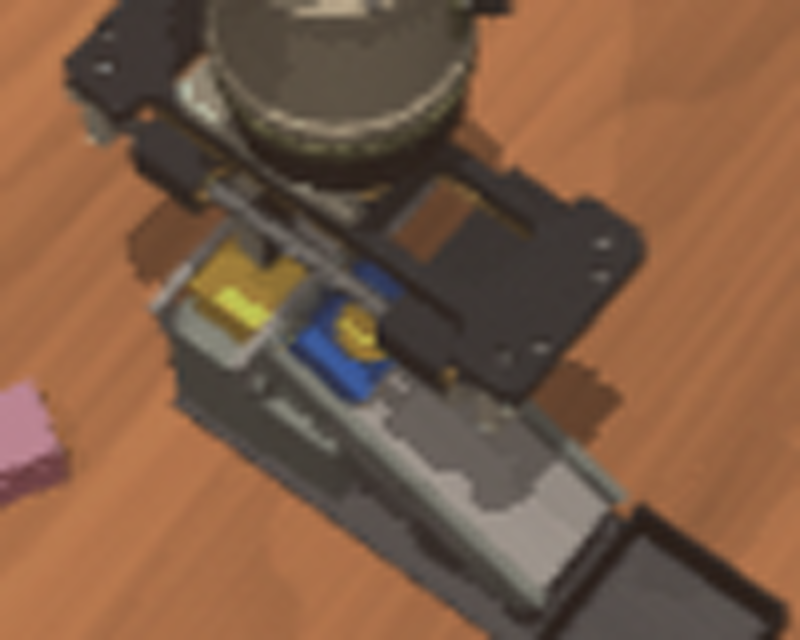

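View pics/l1b.png

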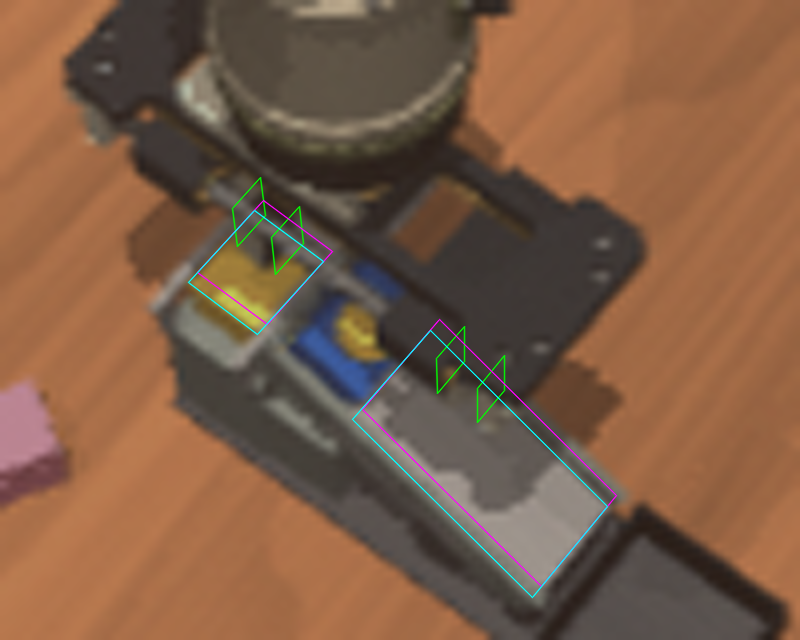

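step_arm([
  [[-0.15,-0.3,1,0.004,0,0.002,7.2],[-0.1,-0.1,0.6,0,0,0,7.2],[0,0,0,0,0,0,7.2]],
])

```text
time_s: 10.2
tool_pos: [0.5652, -0.1981, 0.0983]
eef_rot: [[0.031, 1.0, 0.004], [1.0, -0.031, -0.001], [-0.001, 0.004, -1.0]]
ft_force: [0.6, 0.5, 0.2]
gripper_width: 0.778
```

```bash
python3 st.py 24 -2.5 91; python3 look.py l2
```

```text
t 10.2 local mm [24.1 -3.6 98.3] F [0.6 0.5 0.2] w 72.4
rot [0.0039 0.0011 0.0008]
shift cm [ 0.11 -0.02  0.73]
```

View pics/l2a.png

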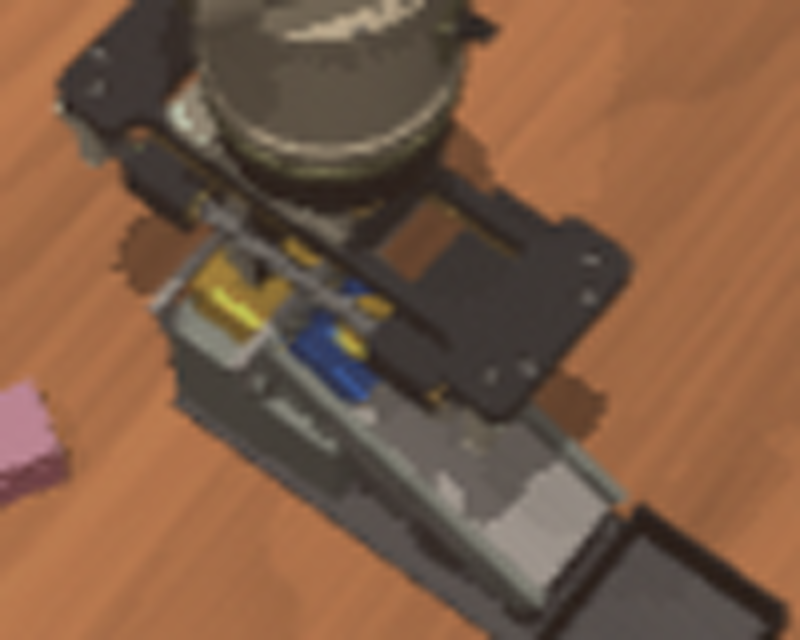

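The fingers straddle the cartridge. The pad fingertip is over the pad (262,272) and the other finger is between the chute rails (470,440), so I'll press now.

step_arm([
  [[0,0,0.5,0.003,0.001,0,7.2],[0,0,0.5,0,0,0,7.2],[0,0,0.3,0,0,0,7.2]],
])

```text
time_s: 10.55
tool_pos: [0.5659, -0.1982, 0.0859]
eef_rot: [[0.031, 1.0, 0.002], [1.0, -0.031, -0.0], [-0.0, 0.002, -1.0]]
ft_force: [-1.0, 1.1, 3.8]
gripper_width: 0.775
```

```bash
python3 st.py 24 -2.5 79
```

```text
t 10.55 local mm [24.9 -3.8 85.9] F [-1.   1.1  3.8] w 72.1
rot [0.0024 0.0001 0.0007]
shift cm [ 0.13 -0.09  0.69]
```

Contact on the pad at 3.8 N. Pressing on to the bottom.

step_arm([
  [[0,0,0.5,0,0,0,7.2],[0,0,0.5,0,0,0,7.2],[0,0,0.4,0,0,0,7.2],[0,0,0.3,0,0,0,7.2]],
])

```text
time_s: 10.95
tool_pos: [0.5662, -0.1984, 0.0786]
eef_rot: [[0.032, 0.999, 0.006], [0.999, -0.032, 0.006], [0.006, 0.006, -1.0]]
ft_force: [-8.1, 5.3, 43.3]
gripper_width: 0.778
```

```bash
python3 st.py 24 -2.5 79;  python3 look.py l3
```

```text
t 10.95 local mm [25.1 -3.9 78.6] F [-8.1  5.3 43.3] w 72.4
rot [ 0.0063 -0.0059 -0.0011]
shift cm [ 0.14 -0.11 -0.04]
```

View pics/l3a.png

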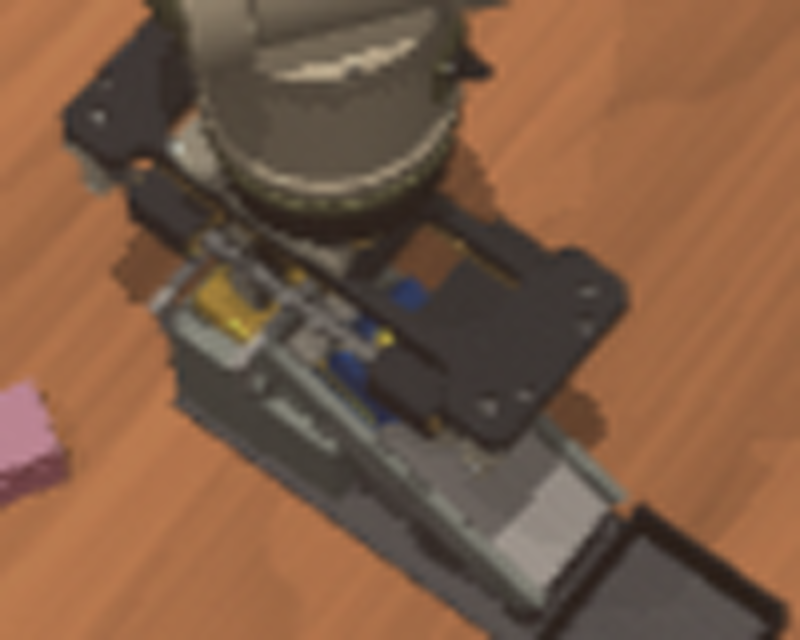

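The pad is right down at z 78.6 mm. The cartridge has popped out and slid down to the finger. The push is too hard at 43 N, so I'll ease it.

step_arm([
  [[0,0,0,0,0,0,7.2],[0,0,0.1,0,0,0,7.2],[0,0,0.1,0,0,0,7.2],[0,0,0.1,0,0,0,7.2]],
])

```text
time_s: 11.4
tool_pos: [0.5661, -0.1984, 0.0797]
eef_rot: [[0.033, 0.999, 0.01], [0.999, -0.034, 0.008], [0.008, 0.01, -1.0]]
ft_force: [-1.3, 0.6, 8.3]
gripper_width: 0.774
```

```bash
python3 st.py 24 -2.5 79;  python3 look.py l4; python3 - <<'E'
from h import *
p=cam("top"); cv2.imwrite("pics/t4.png",cv2.resize(p["image"][110:230,340:500],None,fx=5,fy=5,interpolation=cv2.INTER_CUBIC))
print(get_obs()["ft_force"],get_obs()["tool_pos"])
E
```

```text
t 11.4 local mm [25.  -3.9 79.7] F [-1.3  0.6  8.3] w 72.0
rot [ 0.0099 -0.008  -0.0021]
shift cm [ 0.14 -0.1   0.07]
[-1.87996027  1.36550665  9.34869538] [ 0.56604469 -0.19836989  0.07961293]
```

View pics/l4a.png

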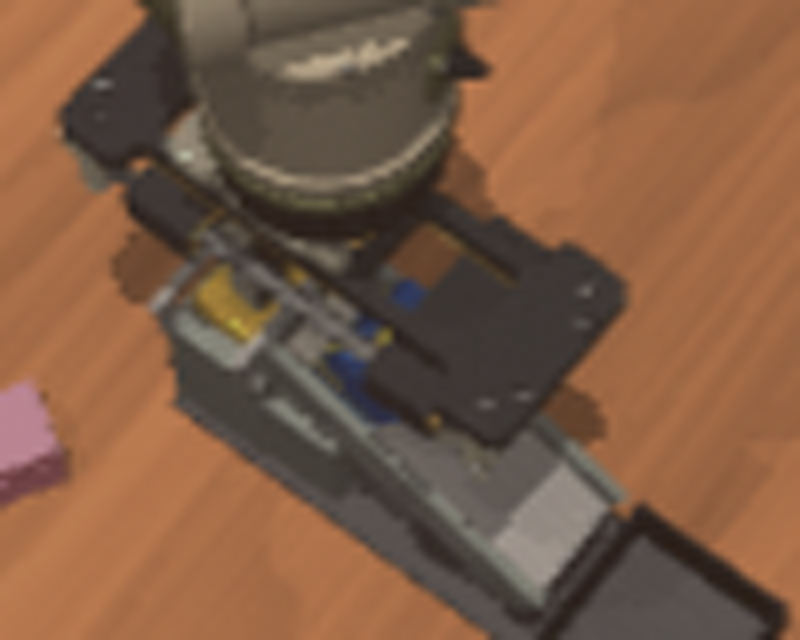

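View pics/t4.png

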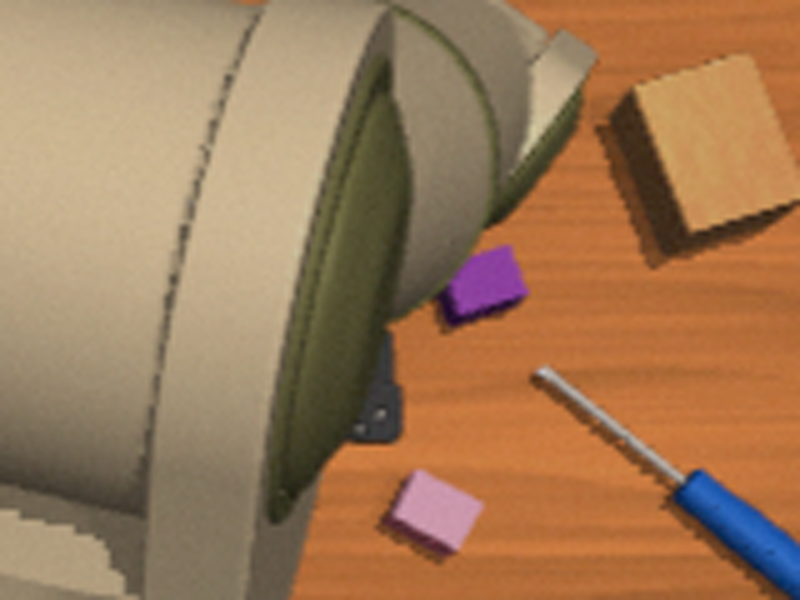

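step_arm([
  [[0,0,0.2,0.005,-0.004,0,7.2],[0,0,0.2,0,0,0,7.2]],
])

```text
time_s: 11.7
tool_pos: [0.5661, -0.1985, 0.0788]
eef_rot: [[0.034, 0.999, 0.006], [0.999, -0.034, 0.006], [0.006, 0.006, -1.0]]
ft_force: [-5.5, 3.2, 36.8]
gripper_width: 0.776
```

```bash
python3 st.py 24 -2.5 79; python3 - <<'E'
from ov import *
p=cam("scene"); x0,y0,x1,y1=265,235,325,285; f=13
im=cv2.resize(p["image"][y0:y1,x0:x1],None,fx=f,fy=f,interpolation=cv2.INTER_CUBIC)
b=np.convert_scale_abs if 0 else cv2.convertScaleAbs(im,alpha=1.5,beta=10)
cv2.imwrite("pics/f_a.png",b)
q=[.5412,-.1937,np.radians(-1.8)]; t=np.radians(27); ux=np.array([np.cos(t),-np.sin(t)]); uz=np.array([np.sin(t),np.cos(t)])
# bottom-front at x=xb on the floor; upper front = +30*uz
xb=61-30*uz[0]
for y in(-3,):
    B=np.array([xb,100-.51*xb]); c=[]
    for a,h in((0,0),(0,30),(-30,30),(-30,0)): 
        v=B+a*ux+h*uz; c.append(v)
    for yy in(-20,20):
        uv=(proj(p,pose(q,[(v[0],y+yy,v[1]) for v in c]))-[x0,y0]+.5)*f; cv2.polylines(b,[np.int32(uv)],True,(0,255,0) if yy<0 else (0,128,255),1,cv2.LINE_AA)
cv2.imwrite("pics/f_b.png",b)
for r in spot_in(p,"cartridge_blue"): print(r["box"],r["score"])
o=get_obs(); print(o["time_s"],o["ft_force"],o["tool_pos"])
E
```

```text
t 11.7 local mm [25.1 -4.  78.8] F [-5.5  3.2 36.8] w 72.2
rot [ 0.0059 -0.0058 -0.0028]
shift cm [ 0.15 -0.11 -0.02]
[237.1, 265.4, 251.1, 278.1] 0.7
[265.4, 299.5, 277.7, 316.2] 0.51
11.8 [-5.61530577  3.60453441 29.94502732] [ 0.5660454  -0.19845536  0.07892577]
```

View pics/f_a.png

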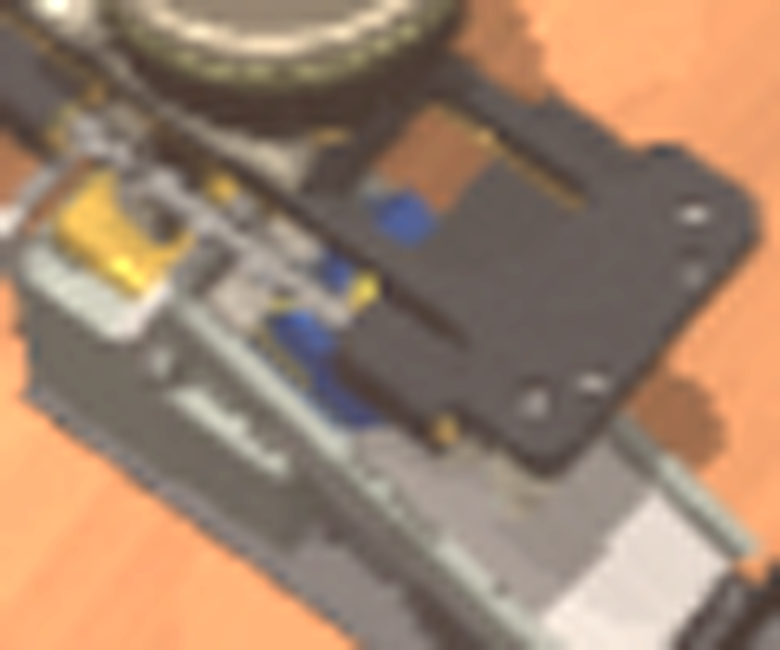

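View pics/f_b.png

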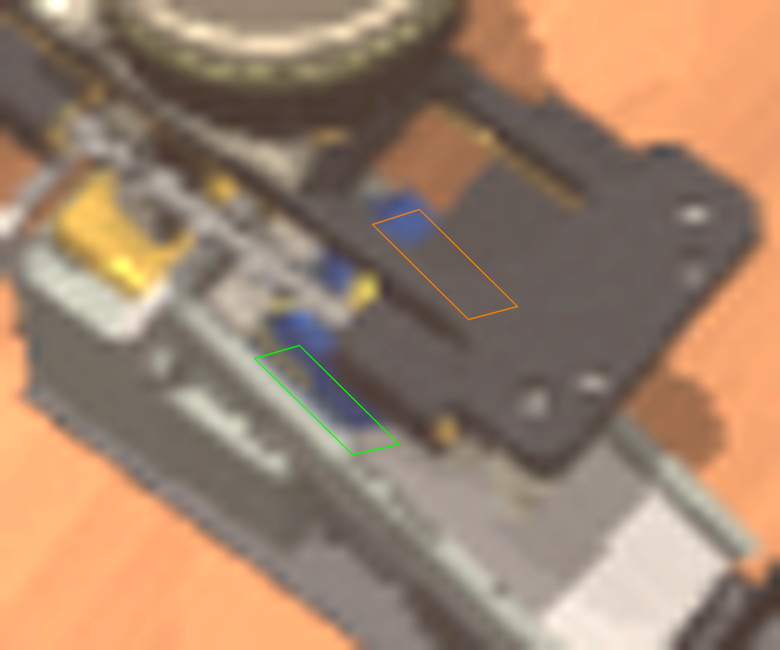

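step_arm([
  [[0,0,0,0,0,0,7.2],[0,0,0.1,0,0,0,7.2],[0,0,0.1,0,0,0,7.2],[0,0,0.15,0,0,0,7.2]],
])

```text
time_s: 12.2
tool_pos: [0.5661, -0.1985, 0.0791]
eef_rot: [[0.035, 0.999, 0.009], [0.999, -0.035, 0.008], [0.008, 0.009, -1.0]]
ft_force: [-4.3, 2.3, 28.0]
gripper_width: 0.777
```

```bash
python3 st.py 24 -2.5 79; python3 - <<'E'
from h import *
p=cam("scene"); p=cam("scene")
o=get_obs(); print(o["time_s"],o["ft_force"],o["tool_pos"])
cv2.imwrite("pics/g.png",cv2.resize(p["image"][140:320,220:420],None,fx=4,fy=3.3*1,interpolation=cv2.INTER_CUBIC))
E
```

```text
t 12.2 local mm [25.  -4.  79.1] F [-4.3  2.3 28. ] w 72.2
rot [ 0.0087 -0.008  -0.0036]
shift cm [ 0.15 -0.1   0.01]
12.3 [-3.74331004  2.1637587  20.72316452] [ 0.56609464 -0.19847917  0.07927814]
```

View pics/g.png

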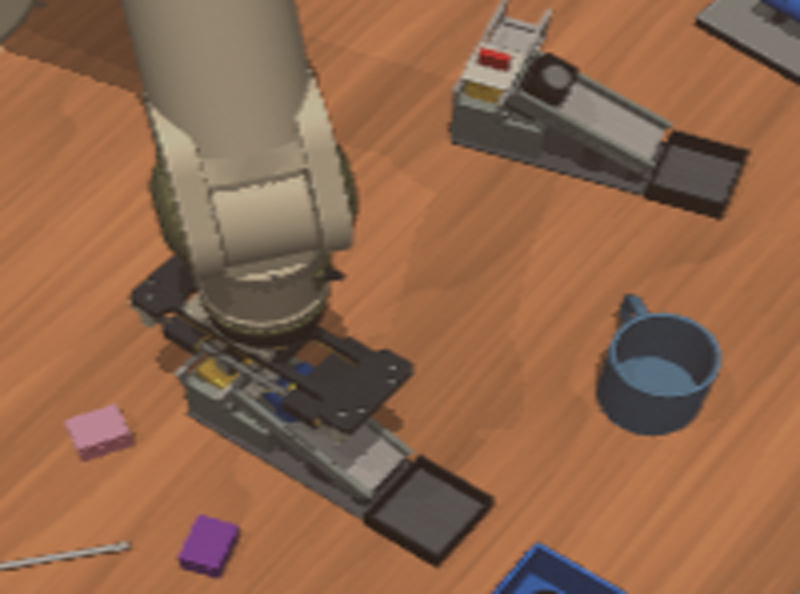

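```bash
python3 - <<'E'
from h import *
p=cam("scene"); o=get_obs(); print(o["time_s"],o["ft_force"],o["tool_pos"]); print(sign_off())
E
```

```text
12.35 [-3.58992162  2.47492709 20.97743341] [ 0.56606831 -0.19845988  0.07926856]
the job is handed in; nothing more can be done
None
```

I pushed the blue ejector's shutter fully aside, pressed the yellow pad right down, and trapped the popped cartridge in the chute. I handed the job in at 12.35 s, still holding.

**Last checks**
- **Shutter:** I pushed it by the red tab until it hit its stop at about 19 N. The gripper hid the tab from clear view afterwards; a rough network reading put it at y ≈ 44 mm, or about 48 mm after the offset noted below. "Fully aside" therefore rests mainly on the stop force.
- **Pad:** the fingertip is at 79.3 mm height with a steady push of about 21 N, so the pad is within 0.3 mm of its bottom (79 mm). The push reached 43 N for a moment at first, through the fingertip only, and I eased it off.
- **Cartridge:** in the scene view it lies within about 1 pixel (3 mm) of where it should be when resting against the chute finger, whose inner face is at x ≈ 61 mm. It did not move between pictures. It is partly hidden by the gripper, and the top camera was blocked by the arm. The network did not find it in the last picture I checked.
- **Everything else:** in the last scene picture the black ejector, its closed shutter, its cartridge and the things near the blue ejector look untouched.

**One disagreement:** the two cameras differed by about 3 to 5 mm on the ejector's sideways position. I took a value in between, which was well within the width of the pad and the chute.

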